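# Warming plate slider

### The job

Turn the warming plate under the saucer up to full. With the fingers closed, set the fingertips on the green mark of its curved slider and run them along the curve in one stroke, pressing lightly and without lifting off on the way, over the three white marks to the red mark. Finish with the fingertips still holding the slider lightly pressed on the red mark, and leave the saucer and the food and tins around the plate where they are.

Things in the scene. Friction and masses are not known exactly. Their poses are not given: they have to be found in the camera images.
- warming_plate: white square warming plate with a black top, 250 x 250 mm, top face 30 mm above the worktop, fixed to it. Origin: centre of the underside. x points to its back, y to its left seen from its front, z up. A curved slider (a raised strip) runs round the front of its steel disc; the surface beside the strip is 7 mm below the strip's top.
- disc_centre (a point): centre of the top of the 132 mm steel disc, 34 mm above the worktop, 25 mm behind the plate's centre. The slider is a strip 24 mm wide whose centre line is a 120 degree arc of radius 105 mm about this point, symmetric about the plate's front, from the green mark (left end, +y) to the red mark (right end, -y): five coloured marks, dark grey lengths between them, all flush.
- slider (a joint): how far the slider strip is pressed down, in m: 0 when free, 0.005 at its stop. The whole strip sinks level, on a spring: it starts to move at about 0.7 N, 2.5 mm takes about 4.5 N, the stop is reached at about 8 N; let go, it springs back.
- mark1 (a point): green mark at the left end of the slider, centre 53 degrees to the left of the arc's middle; top face 24 x 24 mm, part of the slider (moves down with it). This point is the centre of its top face, 37 mm above the worktop when not pressed; axes parallel to the plate's.
- mark2 (a point): first white mark, 27 degrees to the left of the arc's middle; top face 24 x 24 mm, part of the slider (moves down with it). This point is the centre of its top face, 37 mm above the worktop when not pressed; axes parallel to the plate's.
- mark3 (a point): middle white mark, at the arc's middle (nearest the plate's front edge); top face 24 x 24 mm, part of the slider (moves down with it). This point is the centre of its top face, 37 mm above the worktop when not pressed; axes parallel to the plate's.
- mark4 (a point): last white mark, 27 degrees to the right of the arc's middle; top face 24 x 24 mm, part of the slider (moves down with it). This point is the centre of its top face, 37 mm above the worktop when not pressed; axes parallel to the plate's.
- mark5 (a point): red mark at the right end of the slider, 53 degrees to the right; top face 24 x 24 mm, part of the slider (moves down with it). This point is the centre of its top face, 37 mm above the worktop when not pressed; axes parallel to the plate's.
- saucer: white saucer, 150 mm across, 19 mm high, loose on the steel disc (its rim is 53 mm above the worktop and 18 mm inside the slider's inner edge); not to be moved. Origin: centre of the underside.
- garlic: garlic bulb, 50 mm, loose; not to be moved. Origin at its underside.
- mandarin: orange mandarin, 54 mm, loose; not to be moved. Origin at its underside.
- lemon: yellow lemon, 73 x 52 mm, loose; not to be moved. Origin at its underside.
- tin_tuna: flat red and white tin, 86 mm across, 40 mm high, loose; not to be moved. Origin at its underside.
- tin_small: small green and white tin, 58 mm across, 72 mm high, loose; not to be moved. Origin at its underside.

How it is judged (in metres and radians):
On the way, in this order (a step that is already met when the one before it is completed fails the run):
1. the fingertips rest on the green start mark (contact force between the fingers and slider_c0 above 0.2 N), for 0.05 s.
2. the fingertips rest on the first white mark and have left the mark before it (contact force between the fingers and slider_c2 above 0.2 N and contact force between the fingers and slider_c0 below 0.05 N), for 0.05 s.
3. the fingertips rest on the middle white mark and have left the mark before it (contact force between the fingers and slider_c4 above 0.2 N and contact force between the fingers and slider_c2 below 0.05 N), for 0.05 s.
4. the fingertips rest on the last white mark and have left the mark before it (contact force between the fingers and slider_c6 above 0.2 N and contact force between the fingers and slider_c4 below 0.05 N), for 0.05 s.
5. the fingertips rest on the red end mark and have left the mark before it (contact force between the fingers and slider_c8 above 0.2 N and contact force between the fingers and slider_c6 below 0.05 N), for 0.05 s.
At the end, for the whole second after the job is handed in: the fingertips still press the red mark with 0.4 to 20 N, holding the slider at least 0.4 mm down; the saucer lies on the disc and it, the fruit, the garlic and the tins are within 20 mm of where they were (contact force between the fingers and slider_c8 between 0.4 and 20 N and value of joint slider above 0.0004 m and horizontal distance between saucer and warming_plate below 0.045 m and distance of each of garlic, mandarin, lemon, tin_tuna, tin_small, saucer from where it was at the start of the episode below 0.02 m); the arm keeps its last pose, push and grip.
It fails at once if the fingers leave the slider in mid-stroke (fingertips low over one of the white marks while the slider is not pressed) (value of joint slider below 0.0002 m and height (world z) of the grasp point below 0.085 m and (horizontal distance between the grasp point and mark2 below 0.018 m or horizontal distance between the grasp point and mark3 below 0.018 m or horizontal distance between the grasp point and mark4 below 0.018 m)).
It fails at once if the slider or plate is pressed hard (over 25 N) (contact force between the fingers and warming_plate above 25 N).
It fails at once if the saucer is lifted, tipped or shoved (20 mm) (distance of saucer from where it was at the start of the episode above 0.02 m or angle between saucer's own z axis and vertical above 0.2 rad).
It fails at once if a bystander is moved by more than 20 mm (distance of any of garlic, mandarin, lemon, tin_tuna, tin_small from where it was at the start of the episode above 0.02 m).
It also fails if it takes over 43 s, if anything falls off the work surface, if the arm or the gripper's body presses on something with over 40 N, if the wrist force passes 120 N, or if a joint passes its speed limit or range.

### The arm

A 6-joint arm with a two-finger parallel gripper is mounted at the origin on a cart in front of the work surface, level with it; the furniture and walls round the work are solid. World frame = base frame: x ahead of the robot, y to its left, z up, the work surface at z = 0. Lengths are in mm, angles in rad, forces in N, time in s.
With the tool pointing down it reaches from about 275 to 750 mm from the base axis. Payload 10.2 kg.
Tool frame: the origin (TCP) lies between the finger pads; the fingertips stand 17 mm ahead of it and the grasp point (between the pads) lies 2 mm behind it; z points along the fingers, y is the line along which they close (so a half turn about z gives the same grasp; the last joint's range is limited). The gripper opens to 85 mm and grips with 20 to 120 N. Pads are 22 mm wide; open, the fingers measure 114 mm over their backs; the gripper's body (76 mm by 85 mm) begins 54 mm behind the grasp point. The pads swing forward as they close: fully open they stand 13 mm farther back than shut.
Start: joints at [-1.375, 0.313, 1.498, -0, 1.331, -0.223], TCP at [213.487, -479.64, 224.894] pointing down, gripper open.
Joint ranges: [-2.94, 2.94], [-0.97, 2.17], [0.19, 2.56], [-1.23, 4.37], [0.02, 3.11], [-2.88, 2.88]. Speed limits (rad/s): [2.39, 2.39, 3.01, 3.14, 3.14, 3.14].

### API

Orientations are given as a unit quaternion [w, x, y, z].
In Python, from rig import * gives the robot as it stands.
- The arm moves only by the tool step_arm, never from a script. Its argument "commands" is text: rows parted by semicolons, each of 7 numbers parted by spaces: the opening, from 0 (shut) to 1 (fully open), then the shift along the tool's x, y, z in cm, then the turn, a rotation vector about the tool's x, y, z in rad. In form: hand x y z rx ry rz; .... A call has 1 to 20 rows; each row is the pose to reach, as a shift and turn from the pose commanded when the call began, along the tool's axes at that moment; what a row does not reach only later rows make up. A row lasts 1/12 s, in which the tool goes at most 41.7 mm and 7.16 degrees, less where a joint would pass 70% of its speed; a pose out of reach is approached as far as the arm can. A call with a gripper value outside its range is refused whole. The fingers move at their own pace and stop on an object; "newtons" is the grip in N (left out, the last holds). Time passes only in rows, so rows that repeat a pose let the fingers close. It gives the time, the measured TCP pose, the force, the opening and the grip force at its end, in the units of the state.
- sense(): the state, without advancing time (a new reading comes with each control period).
- capture(name): name is "scene" or "top" or "wrist"; returns the picture (480x640x3 uint8, red, green, blue); there is no depth.
- camera_model(name): a dict with "mtx" (3x3 intrinsics, pixels), "eye" and "rotation" of the camera in the world. Camera axes: x right, y down, z forward; pixel columns grow to the right and rows downward; lengths in mm; the calibration is good to about 2 mm. A picture is of the moment at which its call begins: read the wrist's pose just before it. camera_model takes no time and is no camera call; for the wrist camera it gives the pose at the moment of the call.
- finish_job(): hands the job in; it is judged then, once.
Trained networks look in the newest picture that a camera, given by its name, has taken for a name from the list of things; names that differ only in an ending like _2 or _b are one class to them, and where a whole thing is asked for, a point or a joint stands for the part that bears it (a point fixed in the world has none). Each returns a list of dicts, best first, with "score" (0 to 1); they miss things now and then, are a little off and sometimes report something else, mostly with a low value. They report only what shows in the picture. A call takes as long as a camera call.
- search_frame(camera, label): "rect" ([centre column, centre row, width, height] in pixels, round what is visible of it).
- trace(camera, label): "mask" (480x640 bool, what is visible of it) and "rect" ([centre column, centre row, width, height] in pixels, round what is visible of it).
- spot_point(camera, label): "xy" ([column, row] in pixels: a listed point, or the origin of a listed thing).
The state is a dict: "time_s": time; "joints": joint angles; "dq": joint speeds; "tau": joint torques, N m; "eef_pos": TCP position; "ee_rot": TCP orientation; "force": force on the tool from outside, world axes, zero at the start; "wrist_torque": the same for the moment, N m; "grip_width": opening from 0.0 (shut) to 1.0 (fully open); "grip_force": force on a finger pad.
Only numpy, scipy, OpenCV 4.12 (cv2) and the standard library are available. Lean on these libraries where they do the work, as an engineer would, in place of code of your own. Each camera call takes 0.05 s, during which the arm holds its last target. There are 200 camera calls.

## Working session

There is one attempt and no reset: what is moved stays moved. The work goes in short steps, Python scripts to look and compute and a tool call to move; the robot and the scene stay as the last step left them, time stands still between calls to the robot, and variables do not carry over. Pictures are saved under pics/ and viewed, at most 10 in all, crops included, and the job is handed in when it is done.

Besides the shell and the picture viewer there is one more tool, called after "Request:" as name(argument=value, ...) on one line, values as JSON. step_arm: Moves the arm, as the interface text tells. Its arguments: {"type":"object","properties":{"commands":{"type":"string"},"newtons":{"type":"number"}},"required":["commands"]}

```bash
mkdir -p pics; cat > h.py <<'E'
from rig import *
import numpy as np, cv2
def ray(cam,uv,z,m=None):
    m=m or camera_model(cam); K=np.array(m["mtx"]);R=np.array(m["rotation"]);e=np.array(m["eye"])
    d=R@np.linalg.solve(K,[uv[0],uv[1],1.]); return e+d*(z-e[2])/d[2]
def proj(m,p):
    q=np.array(m["rotation"]).T@(np.array(p)-np.array(m["eye"])); q=np.array(m["mtx"])@q; return q[:2]/q[2]
E
python3 - <<'E'
from h import *
s=sense();print(s)
for c in("scene","top"):
    im=capture(c);cv2.imwrite(f"pics/{c}0.png",im[:,:,::-1]);m=camera_model(c);print(c,m)
    for l,z in(("mark1",37),("mark2",37),("mark3",37),("mark4",37),("mark5",37),("disc_centre",34),("warming_plate",0),("saucer",34)):
        for r in spot_point(c,l)[:2]: print(l,round(r["score"],2),np.round(r["xy"],1),np.round(ray(c,r["xy"],z,m),1))
E
```

```text
{'time_s': 0.0, 'joints': array([-1.37538083e+00,  3.13450786e-01,  1.49847711e+00, -1.96373792e-05,
        1.33101743e+00, -2.23403477e-01]), 'dq': array([ 0.00078749,  0.00019311, -0.00221226,  0.0006757 , -0.00100152,
       -0.00090547]), 'tau': array([-1.52100124e-04, -4.12271690e+01, -2.59740722e+01, -2.08260294e-04,
        4.22886136e-03,  5.78138497e-05]), 'eef_pos': array([ 213.43353249, -479.34426592,  224.31962304]), 'ee_rot': array([-6.76402700e-04,  9.78153133e-01,  2.07884563e-01, -7.09452788e-08]), 'force': array([-0.16697941,  0.51649687, -0.32953637]), 'wrist_torque': array([ 0.0098278 ,  0.01595812, -0.00521755]), 'grip_force': 0.0, 'grip_width': 1.000302972980229}
scene {'mtx': array([[464.95963996,   0.        , 319.72480782],
       [  0.        , 464.95963996, 239.93270145],
       [  0.        ,   0.        ,   1.        ]]), 'eye': array([134.98235025, 547.86478283, 714.8278158 ]), 'rotation': array([ 0.11443792, -0.30330888,  0.8887616 , -0.32405325])}Traceback (most recent call last):
  File "<stdin>", line 6, in <module>
  File "h.py", line 5, in ray
    d=R@np.linalg.solve(K,[uv[0],uv[1],1.]); return e+d*(z-e[2])/d[2]
      ~^~~~~~~~~~~~~~~~~~~~~~~~~~~~~~~~~~~~
ValueError: matmul: Input operand 1 has a mismatch in its core dimension 0, with gufunc signature (n?,k),(k,m?)->(n?,m?) (size 3 is different from 4)
```

Rotation is a quaternion [w,x,y,z].

```bash
cat > h.py <<'E'
from rig import *
import numpy as np, cv2
from scipy.spatial.transform import Rotation as Rn
def rot(q): return Rn.from_quat(np.roll(q,-1)).as_matrix()
def ray(cam,uv,z,m=None):
    m=m or camera_model(cam); K=np.array(m["mtx"]);R=rot(m["rotation"]);e=np.array(m["eye"])
    d=R@np.linalg.solve(K,[uv[0],uv[1],1.]); return e+d*(z-e[2])/d[2]
def proj(m,p):
    q=rot(m["rotation"]).T@(np.array(p)-np.array(m["eye"])); q=np.array(m["mtx"])@q; return q[:2]/q[2]
E
python3 - <<'E'
from h import *
for c in("scene","top"):
    im=capture(c);cv2.imwrite(f"pics/{c}0.png",im[:,:,::-1]);m=camera_model(c);print(c,m["eye"])
    for l,z in(("mark1",37),("mark2",37),("mark3",37),("mark4",37),("mark5",37),("disc_centre",34),("warming_plate",0),("saucer",34),("garlic",0),("mandarin",0),("lemon",0),("tin_tuna",0),("tin_small",0)):
        for r in spot_point(c,l)[:1]: print(l,round(r["score"],2),np.round(r["xy"],1),np.round(ray(c,r["xy"],z,m),1))
E
```

```text
scene [134.98235025 547.86478283 714.8278158 ]
mark1 0.95 [317.3 247.7] [481.8 116.2  37. ]
mark2 0.95 [317.3 247.7] [481.8 116.2  37. ]
mark3 0.95 [317.3 247.7] [481.8 116.2  37. ]
mark4 0.95 [317.3 247.7] [481.8 116.2  37. ]
mark5 0.95 [317.3 247.7] [481.8 116.2  37. ]
warming_plate 0.98 [278.5 248.9] [559.9 141.9   0. ]
saucer 0.66 [264.  240.6] [575.3 162.6  34. ]
garlic 0.73 [409.4 221.6] [392.  -79.1   0. ]
mandarin 0.62 [337.1 373.1] [313.8 279.7   0. ]
lemon 0.84 [389.2 190. ] [ 476.1 -133.9    0. ]
tin_tuna 0.85 [214.2 361.6] [486.3 387.5   0. ]
tin_small 0.9 [362.3 170.6] [ 559.7 -150.9    0. ]
top [394.70186344 105.90320032 897.99012994]
mark1 0.92 [307.9 245.5] [472.  146.5  37. ]
mark2 0.92 [307.9 245.5] [472.  146.5  37. ]
mark3 0.92 [307.9 245.5] [472.  146.5  37. ]
mark4 0.92 [307.9 245.5] [472.  146.5  37. ]
mark5 0.92 [307.9 245.5] [472.  146.5  37. ]
saucer 0.63 [301.4 194.3] [572.6 161.7  34. ]
garlic 0.75 [421.2 294.5] [382.2 -78.2   0. ]
mandarin 0.57 [240.4 323.7] [316.8 278.9   0. ]
lemon 0.62 [452.3 243.7] [ 484.3 -140.     0. ]
tin_tuna 0.79 [190.  234.5] [493.2 388.3   0. ]
tin_small 0.71 [460.4 205.3] [ 562.1 -156.7    0. ]
```

View pics/top0.png

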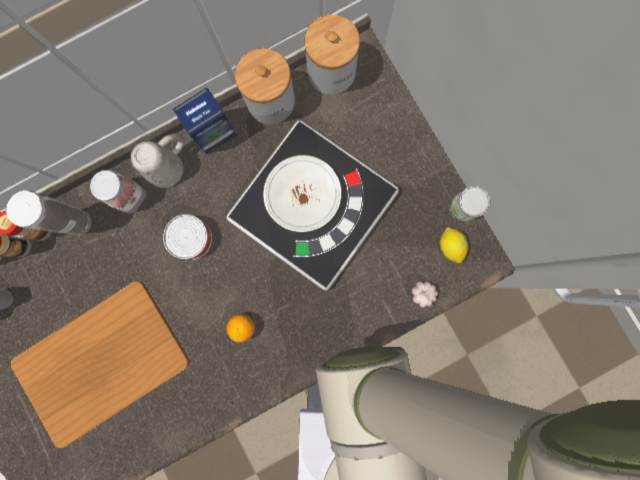

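View pics/scene0.png

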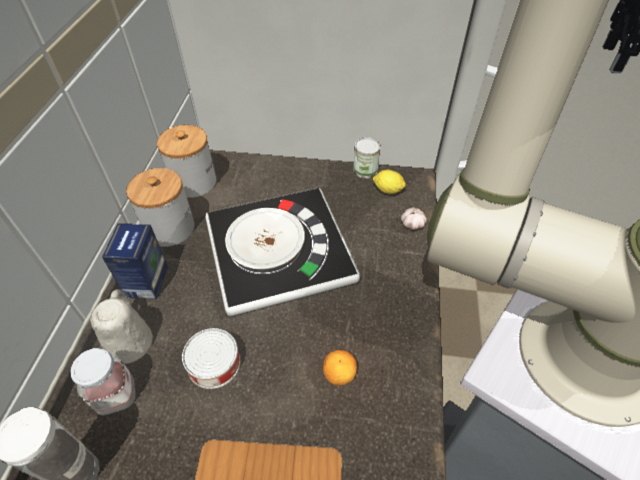

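The top view shows the plate turned about 45°, with green at (303,249), whites at (327,243), (345,226) and (355,203), and red at (353,179). The scene view agrees. The bystanders are well clear of the arc. Next I fit the plate pose to the colour marks in both views.

```bash
cat >> h.py <<'E'
def blobs(bgr,near,r=None):
    hsv=cv2.cvtColor(bgr,cv2.COLOR_BGR2HSV); H,S,V=cv2.split(hsv)
    M={"g":(abs(H.astype(int)-65)<20)&(S>120)&(V>60),"r":((H<8)|(H>172))&(S>150)&(V>80)}
    out={}
    for k,m in M.items():
        n,l,st,c=cv2.connectedComponentsWithStats(m.astype(np.uint8))
        ok=[i for i in range(1,n) if st[i,4]>30]
        out[k]=min(((tuple(c[i]),st[i,4]) for i in ok),key=lambda t:np.hypot(*(np.array(t[0])-near[k])))
    return out
def marks(x,y,yaw):  # disc centre and plate yaw (x to back)
    R=np.array([[np.cos(yaw),-np.sin(yaw)],[np.sin(yaw),np.cos(yaw)]])
    A=np.radians([53,27,0,-27,-53]); return [np.array([*(np.array([x,y])+R@(105*np.array([-np.cos(a),np.sin(a)]))),37.]) for a in A]
E
python3 - <<'E'
from h import *
near={"top":{"g":(303,249),"r":(353,179)},"scene":{"g":(310,268),"r":(287,205)}}
for c in near:
    b=blobs(cv2.imread(f"pics/{c}0.png"),near[c]);m=camera_model(c)
    G=ray(c,b["g"][0],37,m);R=ray(c,b["r"][0],37,m);d=(R-G)[:2];L=np.linalg.norm(d)
    # left->right direction = -y_plate
    yp=-d/L; yaw=np.arctan2(-yp[0],yp[1]); xp=np.array([np.cos(yaw),np.sin(yaw)])
    D=((G+R)/2)[:2]+xp*105*np.cos(np.radians(53))
    print(c,b,"G",G.round(1),"R",R.round(1),"L",L.round(1),"expect",2*105*np.sin(np.radians(53)),"yaw",yaw,"D",D.round(1))
    print(np.round(marks(*D,yaw),1).tolist())
    print([proj(m,p).round(0).tolist() for p in marks(*D,yaw)])
m=camera_model("wrist");print(m)
s=sense();print(rot(s["ee_rot"]).round(3).tolist())
E
```

```text
top {'g': ((np.float64(301.7112676056338), np.float64(248.31690140845072)), np.int32(142)), 'r': ((np.float64(352.65822784810126), np.float64(178.18987341772151)), np.int32(158))} G [466.3 158.4  37. ] R [605.4  62.2  37. ] L 169.1 expect 167.71345710993148 yaw 0.9658533064727284 D [571.8 162.2]
[[466.9, 158.0, 37.0], [479.4, 112.4, 37.0], [512.1, 75.9, 37.0], [557.8, 58.2, 37.0], [604.8, 62.6, 37.0]]
[[302.0, 248.0], [326.0, 242.0], [345.0, 226.0], [354.0, 202.0], [352.0, 178.0]]
scene {'g': ((np.float64(308.85350318471336), np.float64(268.04458598726114)), np.int32(157)), 'r': ((np.float64(285.2478632478632), np.float64(204.48717948717947)), np.int32(117))} G [464.6 163.1  37. ] R [603.9  66.3  37. ] L 169.6 expect 167.71345710993148 yaw 0.9634498119154736 D [570.3 166.6]
[[465.4, 162.6, 37.0], [477.8, 117.0, 37.0], [510.4, 80.4, 37.0], [556.1, 62.6, 37.0], [603.1, 66.8, 37.0]]
[[309.0, 268.0], [319.0, 249.0], [317.0, 229.0], [305.0, 214.0], [285.0, 205.0]]
{'mtx': array([[406.88985423,   0.        , 325.29290395],
       [  0.        , 406.88985423, 234.97176566],
       [  0.        ,   0.        ,   1.        ]]), 'eye': array([ 286.84170343, -447.69955702,  374.53426963]), 'rotation': array([ 0.13244338,  0.82801821, -0.53800566, -0.08599134])}
[[0.914, 0.407, 0.0], [0.407, -0.914, -0.0], [0.0, 0.0, -1.0]]
```

Request:
step_arm(commands="0 49.1 -48.2 8.5 0 0 0.1;0 49.1 -48.2 8.5 0 0 0.1;0 49.1 -48.2 8.5 0 0 0.1;0 49.1 -48.2 8.5 0 0 0.1;0 49.1 -48.2 8.5 0 0 0.1;0 49.1 -48.2 8.5 0 0 0.1;0 49.1 -48.2 8.5 0 0 0.1;0 49.1 -48.2 8.5 0 0 0.1;0 49.1 -48.2 8.5 0 0 0.1;0 49.1 -48.2 8.5 0 0 0.1;0 49.1 -48.2 8.5 0 0 0.1;0 49.1 -48.2 8.5 0 0 0.1;0 49.1 -48.2 8.5 0 0 0.1;0 49.1 -48.2 8.5 0 0 0.1;0 49.1 -48.2 8.5 0 0 0.1;0 49.1 -48.2 8.5 0 0 0.1;0 49.1 -48.2 8.5 0 0 0.1;0 49.1 -48.2 8.5 0 0 0.1;0 49.1 -48.2 8.5 0 0 0.1;0 49.1 -48.2 8.5 0 0 0.1", newtons=20)

```text
time_s: 3.17
eef_pos: [465.8, 159.9, 139.9]
ee_rot: [0.0, 0.987, 0.159, -0.0]
force: [0.2, -0.5, -0.6]
grip_width: -0.004
grip_force: 0.0
```

```bash
python3 - <<'E'
from h import *
s=sense();print(s["eef_pos"],s["joints"].round(2),s["force"],s["grip_width"],s["time_s"],rot(s["ee_rot"]).round(4).tolist())
m=camera_model("wrist")
im=capture("wrist")[:,:,::-1].copy();cv2.imwrite("pics/w1r.png",im)
near={k:proj(m,p) for k,p in zip("gr",(marks(571,164,.965)[0],marks(571,164,.965)[4]))};print(near)
try:
    b=blobs(im,near);print({k:(v,ray("wrist",v[0],37,m).round(1)) for k,v in b.items()})
except Exception as e: print(e)
for p in marks(571,164,.965): cv2.circle(im,tuple(int(v) for v in proj(m,p)),4,(255,0,255),1)
cv2.imwrite("pics/w1.png",im)
E
```

```text
[465.8101288  159.89184078 139.87736676] [ 0.09  0.33  1.71 -0.    1.1   1.34] [ 0.2449678  -0.48415773 -0.64724895] -0.004069846311094278 3.1667 [[0.9496, 0.3134, -0.0004], [0.3134, -0.9496, -0.0002], [-0.0004, 0.0001, -1.0]]
{'g': array([324.51686113, 230.47966172]), 'r': array([557.85944552,  62.43683057])}
{'g': (((np.float64(324.9389256806475), np.float64(229.49227373068433)), np.int32(1359)), array([466.8, 159.8,  37. ])), 'r': (((np.float64(559.1766467065868), np.float64(61.104790419161674)), np.int32(2338)), array([604.8,  63.9,  37. ]))}
```

View pics/w1.png

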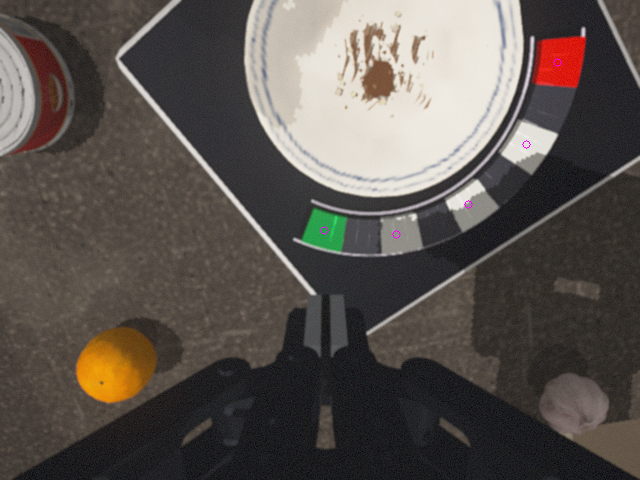

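The wrist view confirms the model: green at (325,229) and red at (559,61), with all five predicted marks inside their patches. Descending over green.

Request:
step_arm(commands="0 0.09 -0.03 3 0 0 0;0 0.09 -0.03 6 0 0 0;0 0.09 -0.03 7.5 0 0 0;0 0.09 -0.03 8 0 0 0;0 0.09 -0.03 8.3 0 0 0;0 0.09 -0.03 8.5 0 0 0;0 0.09 -0.03 8.5 0 0 0;0 0.09 -0.03 8.5 0 0 0")

```text
time_s: 3.88
eef_pos: [467.4, 160.8, 55.9]
ee_rot: [0.0, 0.987, 0.159, 0.001]
force: [-0.5, -0.0, 0.0]
grip_width: 0.003
grip_force: 0.0
```

Request:
step_arm(commands="0 0 0 0.1 0 0 0;0 0 0 0.15 0 0 0;0 0 0 0.2 0 0 0;0 0 0 0.2 0 0 0;0 0 0 0.2 0 0 0")

```text
time_s: 4.3
eef_pos: [466.8, 161.0, 53.0]
ee_rot: [-0.0, 0.987, 0.159, 0.0]
force: [-0.5, -0.0, 0.4]
grip_width: 0.0
grip_force: 0.0
```

Request:
step_arm(commands="0 0 0 0.1 0 0 0;0 0 0 0.15 0 0 0;0 0 0 0.15 0 0 0;0 0 0 0.15 0 0 0")

```text
time_s: 4.63
eef_pos: [466.7, 160.9, 51.3]
ee_rot: [-0.0, 0.987, 0.159, -0.0]
force: [0.3, -0.4, 0.6]
grip_width: -0.0
grip_force: 0.0
```

```bash
python3 - <<'E'
from h import *
s=sense();print(s["eef_pos"],s["force"])
D=np.array([571.6,163.5]);yaw=.965
p0=np.array([466.6,160.8]);R=np.array([[.9496,.3134],[.3134,-.9496]])
for a in list(range(53,-54,-3)):
    t=np.radians(a);u=yaw+np.pi-t
    p=D+105*np.array([np.cos(u),np.sin(u)]);print(a,p.round(1),(R.T@(p-p0)/10).round(2))
E
```

```text
[466.74972587 160.93383111  51.33580081] [ 0.25468145 -0.41982369  0.59707936]
53 [466.7 159.3] [-0.04  0.14]
50 [467.  153.8] [-0.18  0.68]
47 [467.7 148.4] [-0.29  1.22]
44 [468.6 142.9] [-0.37  1.76]
41 [469.8 137.6] [-0.42  2.31]
38 [471.3 132.3] [-0.44  2.86]
35 [473.1 127.1] [-0.44  3.41]
32 [475.2 122. ] [-0.4   3.95]
29 [477.5 117. ] [-0.34  4.5 ]
26 [480.  112.1] [-0.25  5.04]
23 [482.8 107.4] [-0.13  5.58]
20 [485.9 102.8] [0.02 6.11]
17 [489.2  98.4] [0.19 6.63]
14 [492.7  94.2] [0.39 7.14]
11 [496.4  90.2] [0.62 7.64]
8 [500.4  86.3] [0.87 8.13]
5 [504.5  82.7] [1.15 8.6 ]
2 [508.8  79.3] [1.46 9.06]
-1 [513.3  76.2] [1.78 9.5 ]
-4 [518.   73.2] [2.13 9.93]
-7 [522.8  70.5] [ 2.51 10.33]
-10 [527.7  68.1] [ 2.9  10.72]
-13 [532.8  65.9] [ 3.31 11.08]
-16 [537.9  64. ] [ 3.74 11.42]
-19 [543.2  62.4] [ 4.19 11.74]
-22 [548.5  61.1] [ 4.65 12.04]
-25 [553.9  60. ] [ 5.13 12.31]
-28 [559.3  59.2] [ 5.62 12.55]
-31 [564.8  58.7] [ 6.13 12.77]
-34 [570.3  58.5] [ 6.64 12.96]
-37 [575.8  58.6] [ 7.17 13.13]
-40 [581.3  58.9] [ 7.7  13.27]
-43 [586.7  59.6] [ 8.24 13.38]
-46 [592.2  60.5] [ 8.78 13.46]
-49 [597.5  61.7] [ 9.33 13.51]
-52 [602.8  63.2] [ 9.88 13.53]
```

Request:
step_arm(commands="0 0 0 0.05 0 0 0;0 0 0 0.1 0 0 0;0 0 0 0.1 0 0 0;0 0 0 0.1 0 0 0")

```text
time_s: 4.97
eef_pos: [466.8, 160.9, 50.4]
ee_rot: [-0.0, 0.987, 0.159, -0.0]
force: [-0.1, -0.2, 0.3]
grip_width: 0.002
grip_force: 0.0
```

```bash
python3 - <<'E'
from h import *
s=sense();print(s["eef_pos"],s["force"],s["wrist_torque"])
m=camera_model("wrist")
im=capture("wrist")[:,:,::-1];cv2.imwrite("pics/w2.png",im)
print(sense()["force"])
E
```

```text
[466.79917491 160.93807209  50.37648555] [-0.06419472 -0.23837211  0.25567068] [0.00345598 0.02064019 0.01300499]
[-0.07065396 -0.04383907 -0.06409184]
```

View pics/w2.png

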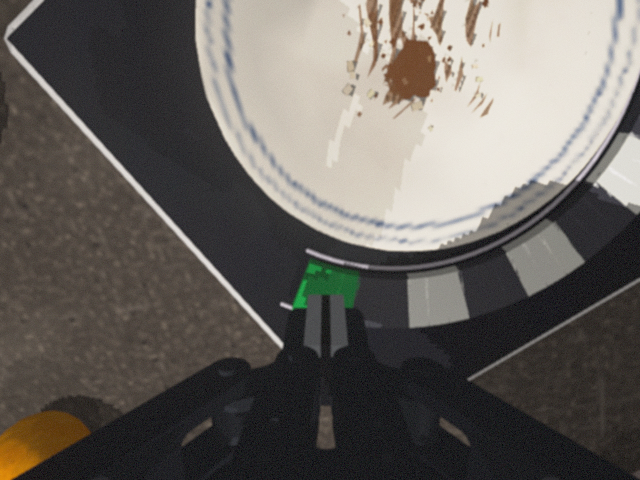

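The fingertips sit over the green mark at about (325,297) but there is no force yet, so I go on down gently.

Request:
step_arm(commands="0 0 0 0.05 0 0 0;0 0 0 0.1 0 0 0;0 0 0 0.1 0 0 0;0 0 0 0.1 0 0 0")

```text
time_s: 5.35
eef_pos: [466.8, 160.9, 49.4]
ee_rot: [-0.0, 0.987, 0.159, -0.0]
force: [0.2, -0.5, -0.6]
grip_width: 0.0
grip_force: 0.0
```

Request:
step_arm(commands="0 0 0 0.05 0 0 0;0 0 0 0.1 0 0 0;0 0 0 0.1 0 0 0;0 0 0 0.1 0 0 0")

```text
time_s: 5.68
eef_pos: [466.8, 160.9, 48.4]
ee_rot: [-0.0, 0.987, 0.159, -0.0]
force: [0.1, 0.1, 0.2]
grip_width: 0.001
grip_force: 0.0
```

```bash
python3 - <<'E'
from h import *
s=sense();print(s["eef_pos"],s["force"]);m=camera_model("wrist")
im=capture("wrist")[:,:,::-1].copy()
for z in (31.4,37): print(proj(m,[466.8,160.9,z]))
print([proj(m,p).round() for p in marks(571.6,163.5,.965)[:2]])
b=blobs(im,{"g":(325,290),"r":(600,100)});print(b["g"])
cv2.imwrite("pics/w3.png",cv2.resize(im[220:380,220:430],None,fx=3.5,fy=3.5))
E
```

```text
[466.76254046 160.93469138  48.36583479] [0.08801438 0.1121744  0.22006807]
[323.97041048 288.52058191]
[323.9318298  294.11589042]
[array([327., 295.]), array([435., 300.])]Traceback (most recent call last):
  File "<stdin>", line 6, in <module>
  File "h.py", line 17, in blobs
    out[k]=min(((tuple(c[i]),st[i,4]) for i in ok),key=lambda t:np.hypot(*(np.array(t[0])-near[k])))
           ~~~^^^^^^^^^^^^^^^^^^^^^^^^^^^^^^^^^^^^^^^^^^^^^^^^^^^^^^^^^^^^^^^^^^^^^^^^^^^^^^^^^^^^^^
ValueError: min() iterable argument is empty
```

Request:
step_arm(commands="0 0 0 0.05 0 0 0;0 0 0 0.1 0 0 0;0 0 0 0.1 0 0 0;0 0 0 0.1 0 0 0")

```text
time_s: 6.07
eef_pos: [466.8, 160.9, 47.4]
ee_rot: [0.0, 0.987, 0.159, -0.0]
force: [-0.6, 0.7, -0.1]
grip_width: 0.004
grip_force: 0.0
```

Request:
step_arm(commands="0 0 0 0.05 0 0 0;0 0 0 0.1 0 0 0;0 0 0 0.1 0 0 0;0 0 0 0.1 0 0 0")

```text
time_s: 6.4
eef_pos: [466.8, 160.9, 46.4]
ee_rot: [-0.0, 0.987, 0.159, -0.0]
force: [0.8, -0.5, -0.5]
grip_width: -0.003
grip_force: 0.0
```

```bash
python3 - <<'E'
from h import *
s=sense();print(s["eef_pos"],s["force"],s["time_s"])
im=capture("wrist")[:,:,::-1].copy()
cv2.imwrite("pics/w4.png",cv2.resize(im[220:380,220:430],None,fx=3.5,fy=3.5))
im=capture("scene")[:,:,::-1].copy()
cv2.imwrite("pics/s4.png",cv2.resize(im[180:300,230:390],None,fx=5,fy=5))
E
```

```text
[466.80365202 160.94785438  46.37364244] [ 0.756193   -0.48697017 -0.47716825] 6.4
```

View pics/w4.png

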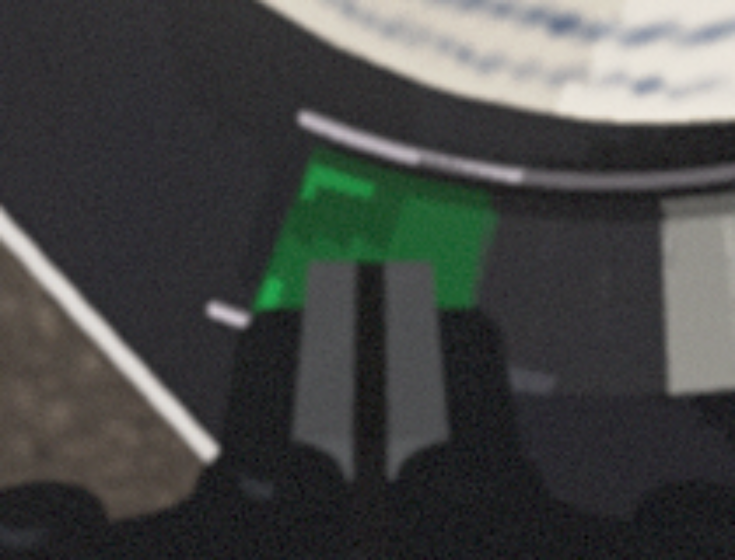

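View pics/s4.png

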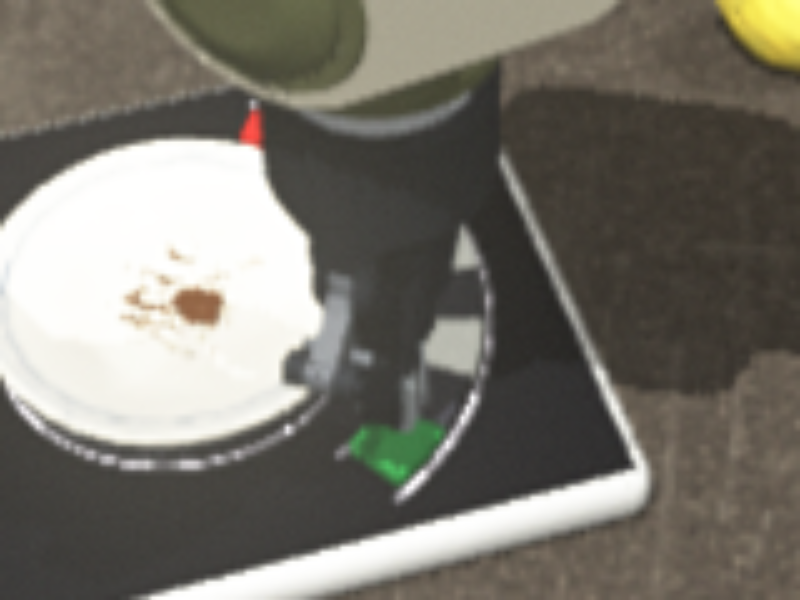

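The tips are centred on green with a shadow gap still visible, so there is no contact yet. I go on down in checked steps.

Request:
step_arm(commands="0 0 0 0.1 0 0 0;0 0 0 0.15 0 0 0;0 0 0 0.2 0 0 0;0 0 0 0.2 0 0 0")

```text
time_s: 6.83
eef_pos: [466.7, 160.9, 44.2]
ee_rot: [-0.0, 0.987, 0.159, -0.0]
force: [-0.4, -0.7, 0.2]
grip_width: -0.001
grip_force: 0.0
```

```bash
python3 - <<'E'
from h import *
s=sense();print(s["eef_pos"],s["force"],s["time_s"]);m=camera_model("wrist")
R=rot(s["ee_rot"])
for a in (-11,0,11):
    for d in (5,10,17): print(a,d,proj(m,s["eef_pos"]+R@[a,0,d]).round(0))
for y in (-12,12): print(proj(m,s["eef_pos"]+R@[0,y,17]))
im=capture("wrist");g=cv2.cvtColor(im,6+1);print(im[285:305,312].tolist())
E
```

```text
[466.7220445  160.93214391  44.24285982] [-0.43959815 -0.65766536  0.20430041] 6.8333
-11 5 [324. 324.]
-11 10 [324. 318.]
-11 17 [324. 310.]
0 5 [324. 301.]
0 10 [324. 296.]
0 17 [324. 288.]
11 5 [324. 277.]
11 10 [324. 272.]
11 17 [324. 266.]
[297.23362985 288.5057058 ]
[350.49993176 288.48674039]
[[25, 77, 40], [30, 78, 42], [32, 79, 44], [19, 75, 38], [25, 75, 41], [25, 76, 41], [33, 77, 40], [20, 73, 43], [31, 73, 42], [57, 79, 61], [72, 80, 76], [82, 82, 83], [78, 81, 79], [81, 79, 80], [76, 80, 85], [78, 78, 80], [79, 81, 81], [80, 80, 82], [80, 80, 82], [84, 78, 81]]
```

Request:
step_arm(commands="0 0 0 0.1 0 0 0;0 0 0 0.15 0 0 0;0 0 0 0.2 0 0 0;0 0 0 0.2 0 0 0")

```text
time_s: 7.22
eef_pos: [466.7, 161.0, 42.3]
ee_rot: [-0.0, 0.987, 0.159, -0.0]
force: [0.5, 0.1, -0.2]
grip_width: 0.004
grip_force: 0.0
```

Request:
step_arm(commands="0 0 0 0.1 0 0 0;0 0 0 0.15 0 0 0;0 0 0 0.15 0 0 0;0 0 0 0.15 0 0 0")

```text
time_s: 7.55
eef_pos: [466.8, 160.9, 40.9]
ee_rot: [-0.0, 0.987, 0.159, -0.0]
force: [0.7, 0.5, 0.4]
grip_width: 0.001
grip_force: 0.0
```

```bash
python3 - <<'E'
from h import *
s=sense();print(s["eef_pos"],s["force"],s["tau"],s["joints"]);m=camera_model("wrist")
im=capture("wrist")[:,:,::-1].copy();cv2.imwrite("pics/w5r.png",im)
print([proj(m,p).round() for p in marks(571.6,163.5,.965)])
b=cv2.resize(im[200:360,220:420],None,fx=3.7,fy=3.7)
cv2.imwrite("pics/w5.png",b)
for z in(30,37,44): print(z,[proj(m,p-[0,0,37-z]).round() for p in marks(571.6,163.5,.965)])
E
```

```text
[466.78178881 160.92791228  40.85543209] [0.72020565 0.54261406 0.42734676] [-2.10156642e-03 -4.19052279e+01 -1.90575510e+01 -2.87594366e-05
 -3.21425534e-03  4.69330405e-05] [9.42132327e-02 4.80853674e-01 1.79702508e+00 1.12531235e-05
 8.63808312e-01 1.34620827e+00]
[array([327., 303.]), array([439., 309.]), array([554., 266.]), array([654., 173.]), array([718.,  39.])]
30 [array([327., 296.]), array([435., 301.]), array([545., 259.]), array([640., 170.]), array([700.,  42.])]
37 [array([327., 303.]), array([439., 309.]), array([554., 266.]), array([654., 173.]), array([718.,  39.])]
44 [array([327., 312.]), array([444., 317.]), array([563., 273.]), array([668., 176.]), array([738.,  36.])]
```

View pics/w5.png

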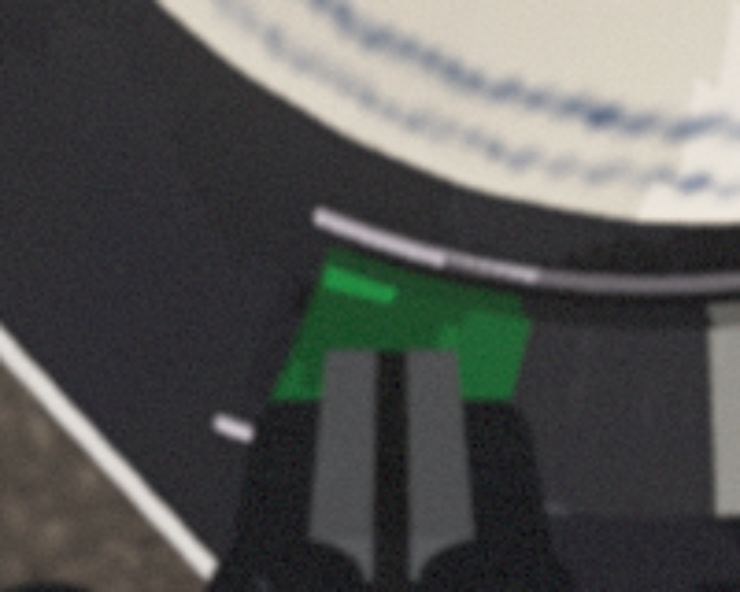

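```bash
python3 - <<'E'
from h import *
m=camera_model("wrist");D=np.array([571.6,163.5])
def P(r,a,z):
    u=.965+np.pi-np.radians(a);return [*(D+r*np.array([np.cos(u),np.sin(u)])),z]
d=np.degrees(12/105)
for z in (30,34,37,40): print(z,"green inner corners",proj(m,P(93,53+d,z)).round(),proj(m,P(93,53-d,z)).round(),"outer",proj(m,P(117,53+d,z)).round(),"m2 inner-left",proj(m,P(93,27+d,z)).round(),"m2 outer-left",proj(m,P(117,27+d,z)).round())
s=sense();print(m["eye"]-s["eef_pos"],rot(s["ee_rot"]).T@(m["eye"]-s["eef_pos"]))
E
```

```text
30 green inner corners [312. 264.] [359. 277.] outer [291. 310.] m2 inner-left [408. 279.] m2 outer-left [407. 328.]
34 green inner corners [311. 268.] [360. 280.] outer [291. 315.] m2 inner-left [409. 283.] m2 outer-left [409. 333.]
37 green inner corners [311. 270.] [360. 283.] outer [290. 319.] m2 inner-left [411. 286.] m2 outer-left [411. 336.]
40 green inner corners [311. 273.] [361. 287.] outer [289. 322.] m2 inner-left [412. 289.] m2 outer-left [412. 340.]
[ 76.2592155   24.47481639 149.64725888] [  80.07995513    0.66139389 -149.65142839]
```

Request:
step_arm(commands="0 0 0 0.1 0 0 0;0 0 0 0.15 0 0 0;0 0 0 0.2 0 0 0;0 0 0 0.2 0 0 0")

```text
time_s: 7.93
eef_pos: [466.7, 161.0, 38.8]
ee_rot: [-0.0, 0.987, 0.159, -0.0]
force: [0.6, -0.5, -0.1]
grip_width: -0.004
grip_force: 0.0
```

Request:
step_arm(commands="0 0 0 0.1 0 0 0;0 0 0 0.15 0 0 0;0 0 0 0.2 0 0 0;0 0 0 0.2 0 0 0")

```text
time_s: 8.27
eef_pos: [466.7, 160.9, 36.8]
ee_rot: [-0.0, 0.987, 0.159, -0.0]
force: [-0.6, -0.1, -0.3]
grip_width: -0.003
grip_force: 0.0
```

Request:
step_arm(commands="0 0 0 0.1 0 0 0;0 0 0 0.15 0 0 0;0 0 0 0.2 0 0 0;0 0 0 0.2 0 0 0")

```text
time_s: 8.6
eef_pos: [466.7, 160.9, 34.8]
ee_rot: [-0.0, 0.987, 0.159, -0.0]
force: [-0.4, -0.8, -1.1]
grip_width: 0.001
grip_force: 0.0
```

Request:
step_arm(commands="0 0 0 0.1 0 0 0;0 0 0 0.15 0 0 0;0 0 0 0.2 0 0 0;0 0 0 0.2 0 0 0")

```text
time_s: 8.93
eef_pos: [466.7, 161.0, 32.8]
ee_rot: [-0.0, 0.987, 0.159, -0.0]
force: [-0.0, 0.3, -0.7]
grip_width: -0.003
grip_force: 0.0
```

```bash
python3 - <<'E'
from h import *
s=sense();print(s["eef_pos"],s["force"],s["time_s"],s["tau"])
im=capture("wrist")[:,:,::-1].copy()
a=cv2.resize(im[200:360,220:420],None,fx=3,fy=3)
im=capture("scene")[:,:,::-1].copy()
b=cv2.resize(im[220:280,270:340],(560,480),interpolation=2)
cv2.imwrite("pics/c6.png",cv2.resize(np.hstack([a,b]),None,fx=.68,fy=.68))
E
```

```text
[466.74529291 160.95376914  32.79124592] [-0.0261794   0.34462744 -0.66441167] 8.9333 [-3.41461120e-03 -4.22090185e+01 -1.87416637e+01  2.46847922e-04
 -1.92510802e-02  2.23263396e-05]
```

View pics/c6.png

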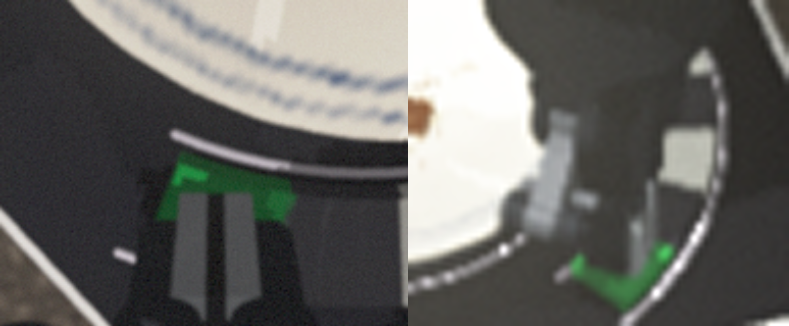

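The finger shadows are closing in on the tips and green is still centred under them. Continuing down.

Request:
step_arm(commands="0 0 0 0.1 0 0 0;0 0 0 0.15 0 0 0;0 0 0 0.2 0 0 0;0 0 0 0.2 0 0 0")

```text
time_s: 9.37
eef_pos: [466.7, 160.9, 30.8]
ee_rot: [-0.0, 0.987, 0.159, -0.0]
force: [0.2, 0.2, -0.3]
grip_width: -0.002
grip_force: 0.0
```

Request:
step_arm(commands="0 0 0 0.1 0 0 0;0 0 0 0.15 0 0 0;0 0 0 0.2 0 0 0;0 0 0 0.2 0 0 0")

```text
time_s: 9.7
eef_pos: [466.9, 161.0, 29.0]
ee_rot: [-0.0, 0.987, 0.159, 0.0]
force: [-1.3, -1.2, 2.7]
grip_width: 0.001
grip_force: 1.6
```

Contact. I check the spring rate with a little more press.

Request:
step_arm(commands="0 0 0 0.05 0 0 0;0 0 0 0.1 0 0 0;0 0 0 0.1 0 0 0;0 0 0 0.1 0 0 0")

```text
time_s: 10.03
eef_pos: [466.9, 161.0, 28.0]
ee_rot: [0.0, 0.987, 0.159, 0.0]
force: [-2.0, 0.3, 4.9]
grip_width: -0.005
grip_force: 2.3
```

```bash
python3 - <<'E'
from h import *
for i in range(4):
    s=sense();print(s["eef_pos"],s["force"],s["wrist_torque"],s["grip_force"],s["grip_width"]);
    im=capture("wrist")
b=cv2.resize(im[200:360,220:420],None,fx=3.7,fy=3.7)
cv2.imwrite("pics/w7.png",b[:,:,::-1])
E
```

```text
[466.87076227 160.95218611  28.01274385] [-1.95693301  0.27586033  4.92351147] [0.05562391 0.22846439 0.01154781] 2.290685847401619 -0.004836653832796283
[466.87532817 160.95021929  28.00061883] [-0.74020067  0.13192451  4.87832868] [-0.03184038  0.22372789 -0.03654435] 2.293943725526333 -0.0001267213239140464
[466.86510068 160.96907187  27.99933787] [-0.29103316 -0.26510595  5.43581746] [0.000938   0.18113523 0.01121095] 2.3005864396691322 -0.0006545788734876895
[466.85428174 160.96200086  27.96989743] [-1.3127373   0.62235771  4.16981298] [ 0.03317941  0.24121394 -0.0118019 ] 2.3084694519639015 0.0019589406819024353
```

View pics/w7.png

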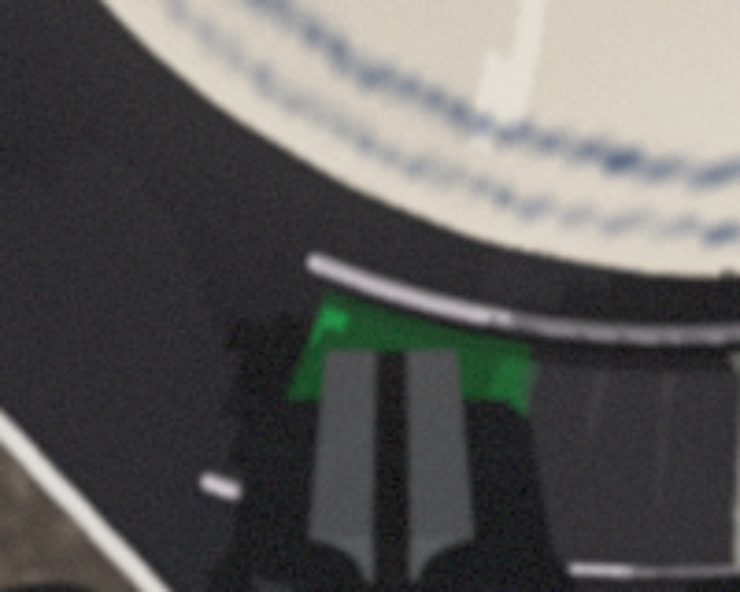

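The spring rate matches the slider, at about 4.6 N and 2.5 mm down. Starting the stroke, first half to the middle mark.

Request:
step_arm(commands="0 -0.18 0.68 0 0 0 0;0 -0.29 1.22 0 0 0 0;0 -0.37 1.76 0 0 0 0;0 -0.42 2.31 0 0 0 0;0 -0.44 2.86 0 0 0 0;0 -0.44 3.41 0 0 0 0;0 -0.4 3.95 0 0 0 0;0 -0.34 4.5 0 0 0 0;0 -0.25 5.04 0 0 0 0")

```text
time_s: 10.98
eef_pos: [480.3, 111.8, 27.8]
ee_rot: [-0.0, 0.987, 0.159, -0.0]
force: [-1.8, 2.3, 4.8]
grip_width: -0.0
grip_force: 2.5
```

Request:
step_arm(commands="0 0.12 0.54 0 0 0 0;0 0.27 1.07 0 0 0 0;0 0.44 1.59 0 0 0 0;0 0.64 2.1 0 0 0 0;0 0.87 2.6 0 0 0 0;0 1.12 3.09 0 0 0 0;0 1.4 3.56 0 0 0 0;0 1.71 4.02 0 0 0 0;0 2.03 4.46 0 0 0 0")

```text
time_s: 11.73
eef_pos: [513.9, 75.9, 27.8]
ee_rot: [0.0, 0.987, 0.159, -0.0]
force: [-3.1, 1.7, 4.8]
grip_width: -0.003
grip_force: 2.5
```

Request:
step_arm(commands="0 0.35 0.43 0 0 0 0;0 0.73 0.83 0 0 0 0;0 1.12 1.22 0 0 0 0;0 1.53 1.58 0 0 0 0;0 1.96 1.92 0 0 0 0;0 2.41 2.24 0 0 0 0;0 2.87 2.54 0 0 0 0;0 3.35 2.81 0 0 0 0;0 3.84 3.05 0 0 0 0")

```text
time_s: 12.48
eef_pos: [560.0, 59.2, 27.9]
ee_rot: [0.0, 0.987, 0.159, -0.0]
force: [-3.6, 0.7, 4.8]
grip_width: -0.001
grip_force: 2.4
```

Request:
step_arm(commands="0 0.51 0.22 0 0 0 0;0 1.02 0.41 0 0 0 0;0 1.55 0.58 0 0 0 0;0 2.08 0.72 0 0 0 0;0 2.62 0.83 0 0 0 0;0 3.16 0.91 0 0 0 0;0 3.71 0.96 0 0 0 0;0 4.26 0.98 0 0 0 0;0 4.5 0.97 0 0 0 0;0 4.5 0.97 0 0 0 0;0 4.5 0.97 0 0 0 0")

```text
time_s: 13.4
eef_pos: [606.2, 64.4, 28.2]
ee_rot: [0.0, 0.987, 0.159, 0.001]
force: [1.8, 0.1, 5.1]
grip_width: 0.001
grip_force: 2.1
```

```bash
python3 - <<'E'
from h import *
s=sense();print(s["eef_pos"],s["force"],s["grip_force"],s["time_s"])
im=capture("wrist")[:,:,::-1];cv2.imwrite("pics/w8.png",im)
E
```

```text
[606.21592593  64.38245014  28.23036491] [1.83683733 0.1321465  5.11918118] 2.1395968782599084 13.4
```

View pics/w8.png

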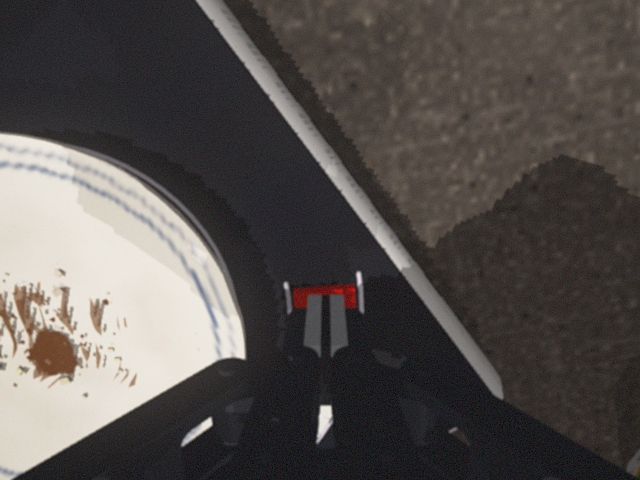

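The tips sit squarely on the red mark (red visible at columns 292–357, row about 296). The force is about 4–5 N and the saucer is untouched. Handing in.

```bash
python3 -c "
from rig import *
print(finish_job())"
```

```text
the job is handed in; nothing more can be done
None
```

I ran the slider from green over the three white marks to red in one stroke at about 5 N, and handed the job in at 13.4 s with the fingertips still pressing red. The last wrist picture showed the saucer in place; I did not re-check the fruit, garlic and tins, and no verdict came back.

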